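# Make up two biscuit gift trays

### The arm

A 6-joint arm with a two-finger parallel gripper is mounted at the origin on the work surface. World frame = base frame: x ahead of the robot, y to its left, z up, the work surface at z = 0. Lengths are in m, angles in rad, forces in N, time in s.
With the tool pointing down it reaches from about 0.275 to 0.975 m from the base axis. Payload 8.4 kg.
Tool frame: the origin (TCP) lies at the very end of the fingers, on their centre line; the grasp point (between the pads) lies 19 mm behind it; z points along the fingers, x is the direction in which the jaws open and shut, and the axes are right-handed (so a half turn about z gives the same grasp; the last joint's range is limited). The gripper opens to 92 mm and grips with 3 to 60 N. Pads are 20 mm wide; open, the fingers measure 128 mm over their backs; the gripper's body (75 mm by 189 mm) begins 69 mm behind the grasp point.
Start: joints at [-1.282, 0.353, 1.633, -0, 1.155, -0.002], TCP at [0.179, -0.599, 0.215] pointing down, gripper open.
Joint ranges: [-2.63, 2.63], [-0.92, 2.1], [0.06, 2.66], [-1.3, 4.44], [0, 2.69], [-3.02, 3.02]. Speed limits (rad/s): [2.22, 2.22, 2.79, 3.14, 3.14, 3.14].

### API

Orientations are given as a unit quaternion [x, y, z, w].
In Python, from plant import arm, vision gives the robot as it stands.
- The arm moves only by the tool carry_out, never from a script. Its argument "motion" is one flat list of numbers, 7 for each row, row after row: the shift along the tool's x, y, z in mm, then the turn, a rotation vector about the tool's x, y, z in degrees, then the finger opening in mm, from 0 to 91.9. In form: [x, y, z, wx, wy, wz, grip, x, y, z, wx, wy, wz, grip, ...]. A call has 1 to 20 rows; each row shifts and turns the commanded pose from where the row before left it, along the tool's axes as they then stand; what a row does not reach is not made up. A row lasts 1/8 s, in which the tool goes at most 62.5 mm and 10.7 degrees, less where a joint would pass 70% of its speed; a pose out of reach is approached as far as the arm can. A call is refused whole if a number of a shift passes 62.5 or a number of a turn 10.7, either way. A call with a gripper value outside its range is refused whole. The fingers move at their own pace and stop on an object; the grip force is fixed at half the most. Time passes only in rows, so rows that do not move let the fingers close. It gives the time, the measured TCP pose, the force and the opening at its end, in the units of the state.
- arm.get_obs(): the state, without advancing time (a new reading comes with each control period).
- vision.camera(name): name is "scene" or "side" or "wrist"; returns (picture, depth): 400x640x3 uint8, blue, green, red; 400x640 float32, m along the optical axis (not along the pixel's ray), 0 where there is no reading.
- vision.calibration(name): a dict with "intrinsics" (3x3 intrinsics, pixels), "rvec" (rotation vector, rad) and "tvec" (3), from world to camera coordinates, as OpenCV has them; the wrist camera has in their place "hand_eye" (4x4, takes a point from camera to tool coordinates, whose origin is the TCP and whose axes are the tool frame's). Camera axes: x right, y down, z forward; pixel columns grow to the right and rows downward; lengths in m; the calibration is good to about 2 mm. A picture is of the moment at which its call begins: read the wrist's pose just before it. calibration takes no time and is no camera call.
- arm.hand_in(): hands the job in, once; it reports no verdict.
The state is a dict: "time": time; "joint_pos": joint angles; "qd": joint speeds; "joint_torque": joint torques, N m; "position": TCP position; "tool_rot": TCP orientation; "ft_force": force on the tool from outside, world axes, zero at the start; "moment": the same for the moment, N m; "finger_gap": finger opening in m.
Only numpy, scipy, OpenCV 4.12 (cv2) and the standard library are available. Lean on these libraries where they do the work, as an engineer would, in place of code of your own. Each camera call takes 0.05 s, during which the arm holds its last target.

### The job

Make up two gift orders from the stock on the table. First finish the green tray: stand the orange jar and the white jar in it, one in each compartment, either way round. Then stand the brown jar in the red tray and, once it is in, put the yellow tin on top of it, centred; set everything down gently and upright without dropping it, knock nothing over, and leave the pink jar, the blue tin and the glue gun where they are.

Things in the scene. Friction and masses are not known exactly. Their poses are not given: they have to be found in the camera images.
- jar_orange: round screw-lid jar with orange biscuits, clear see-through sides, a small label in the same colour on one side and a flat lid carrying a round orange label that fills its top; 75 mm high, body 56 mm across up to 60 mm high, lid 58 mm across above that; loose, upright, about 0.2 kg. Origin: centre of its underside; z up, x and y have no meaning (it is round)
- jar_white: round screw-lid jar with white biscuits, clear see-through sides, a small label in the same colour on one side and a flat lid carrying a round white label that fills its top; 75 mm high, body 56 mm across up to 60 mm high, lid 58 mm across above that; loose, upright, about 0.2 kg. Origin: centre of its underside; z up, x and y have no meaning (it is round)
- jar_brown: round screw-lid jar with brown biscuits, clear see-through sides, a small label in the same colour on one side and a flat lid carrying a round brown label that fills its top; 75 mm high, body 56 mm across up to 60 mm high, lid 58 mm across above that; loose, upright, about 0.2 kg. Origin: centre of its underside; z up, x and y have no meaning (it is round)
- jar_pink: round screw-lid jar with pink biscuits, clear see-through sides, a small label in the same colour on one side and a flat lid carrying a round pink label that fills its top; 75 mm high, body 56 mm across up to 60 mm high, lid 58 mm across above that; loose, upright, about 0.2 kg. Origin: centre of its underside; z up, x and y have no meaning (it is round). Stays in stock
- tin_yellow: yellow round flat tin, yellow all over with a thin steel seam: 52 mm across, 36 mm high, much lower than the jars; loose, about 0.12 kg. Origin: centre of its underside; z up
- tin_blue: blue round flat tin, blue all over with a thin steel seam: 52 mm across, 36 mm high, much lower than the jars; loose, about 0.12 kg. Origin: centre of its underside; z up. Stays in stock
- tray_green: dark green open gift tray with lighter green floors, fixed to the table: 180 mm long (its x) by 92 mm wide (its y), walls and middle divider 4 mm thick, top edge 29 mm above the table, floor 4 mm above the table. The divider lies across x at the middle and makes two square compartments 84 by 84 mm, centred at x = -44 and +44 mm, y = 0. Origin: centre of the tray's underside, on the table
- tray_red: dark red open gift tray with one square compartment and a lighter red floor, fixed to the table: 92 by 92 mm outside, 84 by 84 mm inside, walls 4 mm thick, top edge 29 mm above the table, floor 4 mm above the table. Origin: centre of the tray's underside, on the table
- glue_gun: loose grey and orange glue gun lying flat on the table beyond the stock, 30 mm high: barrel along its y, 250 mm overall from the rear of its glue stick (y = -135 mm) to its nozzle (y = +115 mm), handle reaching 93 mm towards its +x. Origin: on the table under the barrel. Stays where it is
Not all that is in view belongs to the job. What is meant by the jar_orange is not turquoise, and is the smaller of those in its own colour.

How it is judged:
On the way, in this order (a step that is already met when the one before it is completed fails the run):
1. the green tray holds the orange and the white jar, each upright on a compartment floor (x of jar_orange in the frame of tray_green between -0.088 and 0.088 m and y of jar_orange in the frame of tray_green between -0.042 and 0.042 m and z of jar_orange in the frame of tray_green between -0.002 and 0.01 m and angle between each of jar_orange, jar_white's own z axis and vertical below 0.1 rad and linear speed of each of jar_orange, jar_white below 0.03 m/s and x of jar_white in the frame of tray_green between -0.088 and 0.088 m and y of jar_white in the frame of tray_green between -0.042 and 0.042 m and z of jar_white in the frame of tray_green between -0.002 and 0.01 m), for 0.2 s.
2. the brown jar stands upright on the floor of the red tray (x of jar_brown in the frame of tray_red between -0.042 and 0.042 m and y of jar_brown in the frame of tray_red between -0.042 and 0.042 m and z of jar_brown in the frame of tray_red between -0.002 and 0.01 m and angle between jar_brown's own z axis and vertical below 0.1 rad and linear speed of jar_brown below 0.03 m/s), for 0.2 s.
3. the yellow tin stands on the brown jar in the red tray (all of step 2 and z of tin_yellow in the frame of jar_brown between 0.07 and 0.08 m and horizontal distance between tin_yellow and jar_brown below 0.015 m and angle between tin_yellow's own z axis and vertical below 0.1 rad and linear speed of tin_yellow below 0.03 m/s), for 0.2 s.
At the end, for the whole second after the job is handed in: The orange and white jars stand in the green tray's two compartments and the brown jar in the red tray, each on the floor (underside within 10 mm of the table top) and upright within 0.1 rad; the yellow tin stands flat on the brown jar's lid, centres within 15 mm; all released and at rest (all of step 1 and all of step 3 and contact force between the fingers and jar_orange below 0.1 N and contact force between the fingers and jar_white below 0.1 N and contact force between the fingers and jar_brown below 0.1 N and contact force between the fingers and tin_yellow below 0.1 N); the robot touches nothing.
It fails at once if the pink jar, the blue tin or the glue gun is shifted by more than 30 mm (distance of any of jar_pink, tin_blue, glue_gun from where it was at the start of the episode above 0.03 m).
It fails at once if a jar or the yellow tin is knocked over (tilted past 0.8 rad) (angle between any of jar_orange, jar_white, jar_brown, tin_yellow's own z axis and vertical above 0.8 rad).
It fails at once if a jar or the yellow tin is dropped (falls freely by more than about 18 mm, to over 0.6 m/s) ((contact force between the fingers and jar_orange below 0.05 N and linear speed of jar_orange above 0.6 m/s) or (contact force between the fingers and jar_white below 0.05 N and linear speed of jar_white above 0.6 m/s) or (contact force between the fingers and jar_brown below 0.05 N and linear speed of jar_brown above 0.6 m/s) or (contact force between the fingers and tin_yellow below 0.05 N and linear speed of tin_yellow above 0.6 m/s)).
It also fails if it takes over 115 s, if anything falls off the work surface, if the arm or the gripper's body presses on something with over 40 N, if the wrist force passes 120 N, or if a joint passes its speed limit or range.

## Working session

There is one attempt and no reset: what is moved stays moved. The work goes in short steps, Python scripts to look and compute and a tool call to move; the robot and the scene stay as the last step left them, time stands still between calls to the robot, and variables do not carry over. Pictures are saved under pics/ and viewed, and the job is handed in when it is done.

Besides the shell and the picture viewer there is one more tool, called after "Emit:" by a JSON object that holds its "op" and its "data", one argument or row to a line. carry_out: Moves the arm, as the interface text tells. Its arguments: {"type":"object","properties":{"motion":{"type":"array"}},"required":["motion"]}

```bash
ls; mkdir -p pics; cat > h.py <<'E'
import numpy as np, cv2
from plant import arm, vision
from scipy.spatial.transform import Rotation as R
def shot(n,f):
    o=arm.get_obs(); p,d=vision.camera(n); cv2.imwrite(f'pics/{f}.png',p); np.savez(f'pics/{f}.npz',p=p,d=d,pos=o['position'],rot=o['tool_rot'],name=n); return o,p,d
def cam(n,pos=None,rot=None):
    c=vision.calibration(n); K=np.array(c['intrinsics'])
    if n=='wrist':
        T=np.array(c['hand_eye']); Rt=R.from_quat(rot).as_matrix()
        return K,Rt@T[:3,:3],Rt@T[:3,3]+np.array(pos)
    Rm=cv2.Rodrigues(np.array(c['rvec'],float))[0]
    return K,Rm.T,-Rm.T@np.array(c['tvec']).ravel()
def ray(n,u,v,z,pos=None,rot=None):
    K,Rw,t=cam(n,pos,rot); d=Rw@np.linalg.inv(K)@np.array([u,v,1.]); return t+d*(z-t[2])/d[2]
def cloud(n,d,pos=None,rot=None):
    K,Rw,t=cam(n,pos,rot); v,u=np.mgrid[:400,:640]
    P=np.stack([u,v,np.ones_like(u)],-1)@np.linalg.inv(K).T*d[...,None]
    return P@Rw.T+t
E
python3 - <<'E'
from h import *
for n in['scene','side','wrist']:
    o,p,d=shot(n,n+'0'); print(n,cam(n,o['position'],o['tool_rot']))
print(o)
E
```

```text
pics
scene (array([[450.25364881,   0.        , 304.99734617],
       [  0.        , 450.25364881, 196.98009268],
       [  0.        ,   0.        ,   1.        ]]), array([[ 0.51699604,  0.5509844 , -0.65508113],
       [ 0.85596542, -0.33830524,  0.39098946],
       [-0.00618829, -0.7628668 , -0.64652607]]), array([ 1.21818812, -0.36317392,  0.63567344]))
side (array([[377.1416    ,   0.        , 318.78122777],
       [  0.        , 377.1416    , 194.63149431],
       [  0.        ,   0.        ,   1.        ]]), array([[-0.97803591, -0.13019555,  0.16277249],
       [-0.20815199,  0.56928956, -0.79535033],
       [ 0.01088639, -0.8117626 , -0.58388609]]), array([0.45400627, 0.65873575, 0.55241899]))
wrist (array([[320.70397719,   0.        , 322.77935641],
       [  0.        , 320.70397719, 198.38288178],
       [  0.        ,   0.        ,   1.        ]]), array([[ 0.28643466, -0.91953192, -0.26910264],
       [-0.9580942 , -0.27586106, -0.07717629],
       [-0.00326888,  0.27993165, -0.96001437]]), array([ 0.25498994, -0.5766845 ,  0.38373942]))
{'time': 0.1, 'joint_pos': array([-1.28243994e+00,  3.53580871e-01,  1.63402106e+00, -1.30984451e-05,
        1.15519133e+00, -2.42090259e-03]), 'qd': array([-1.96514640e-04, -8.48924135e-04, -2.93452737e-03,  1.02898830e-04,
        6.56910604e-04,  5.44159800e-05]), 'joint_torque': array([ 2.97634479e-04, -5.94906020e+01, -3.34930551e+01,  6.98120473e-02,
        1.82740978e-02, -4.80328524e-06]), 'position': array([ 0.17904908, -0.59836413,  0.21395409]), 'tool_rot': array([ 8.02091509e-01, -5.97200846e-01, -4.84216653e-04, -3.54871433e-04]), 'ft_force': array([-0.23495859,  0.42708978,  0.40656521]), 'moment': array([0.02105295, 0.02873954, 0.00432412]), 'finger_gap': 0.09174365536017011}
```

View pics/scene0.png

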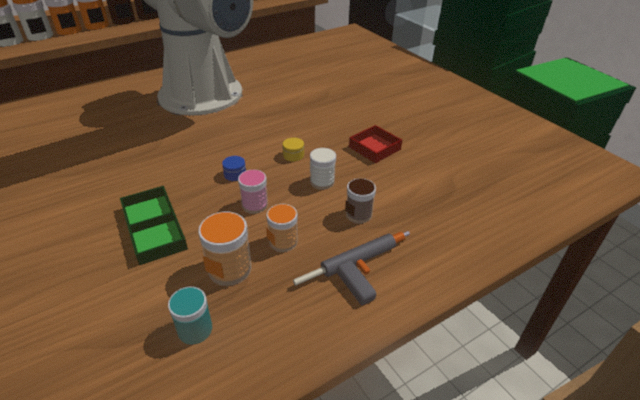

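View pics/side0.png

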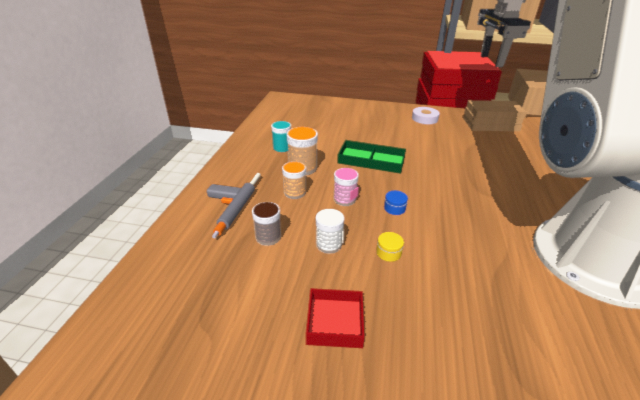

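View pics/wrist0.png

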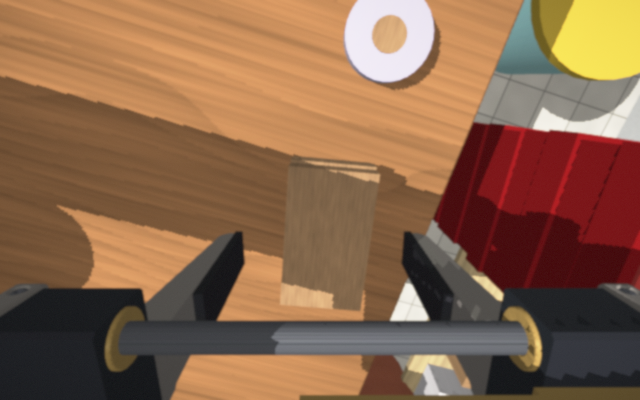

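The scene view shows small orange jar at (282,228), white at (322,168), brown at (360,200), pink at (253,191), yellow tin (292,150), blue tin (234,168), green tray (153,223) and red tray (376,143). The decoys are the large orange jar (226,248) and the turquoise jar (190,315). I'll measure positions from both fixed views.

```bash
cat > m.py <<'E'
from h import *
seeds={'scene':dict(orange=(282,214),bigor=(224,227),white=(322,156),brown=(361,186),pink=(253,178),turq=(188,303),yellow=(293,144),blue=(234,162)),
'side':dict(orange=(294,170),bigor=(302,135),white=(330,219),brown=(266,212),pink=(346,175),turq=(282,127),yellow=(390,241),blue=(396,198))}
for n in seeds:
    f=np.load(f'pics/{n}0.npz'); p=f['p']; P=cloud(n,f['d'])
    for k,(u,v) in seeds[n].items():
        h=P[v-1:v+2,u-2:u+3,2]; h=np.median(h)
        z=0.036 if k in('yellow','blue') else 0.075
        if k=='bigor' : z=h
        # top region by colour flood + height from depth
        lab=cv2.cvtColor(p,cv2.COLOR_BGR2LAB).astype(float)
        top=(np.abs(P[...,2]-h)<0.006).astype(np.uint8)
        nn,L=cv2.connectedComponents(top); m=L==L[v,u]
        vs,us=np.nonzero(m); q=P[m]
        c=cv2.minEnclosingCircle(q[:,:2].astype(np.float32))
        # colour mask
        cm=((np.linalg.norm(lab[...,1:]-lab[v,u,1:],axis=-1)<14)&(np.abs(lab[...,0]-lab[v,u,0])<40)&m).astype(np.uint8)
        vs,us=np.nonzero(cm); 
        w=np.array([ray(n,a,b,z) for a,b in zip(us,vs)])
        ctr=(w.max(0)+w.min(0))/2; 
        print(n,k,'h%.3f'%h,'depthcirc',np.round(c[0],3),round(c[1],3),'ray mid',np.round(ctr[:2],3),'mean',np.round(w.mean(0)[:2],3),'ext',np.round(np.ptp(w,axis=0)[:2],3),len(us))
E
python3 m.py
```

```text
scene orange h0.077 depthcirc [ 0.668 -0.085] 0.03 ray mid [ 0.667 -0.085] mean [ 0.667 -0.085] ext [0.048 0.048] 370
scene bigor h0.109 depthcirc [ 0.677 -0.204] 0.042 ray mid [ 0.678 -0.203] mean [ 0.679 -0.204] ext [0.071 0.07 ] 986
scene white h0.077 depthcirc [0.55  0.082] 0.031 ray mid [0.549 0.082] mean [0.549 0.082] ext [0.056 0.054] 304
scene brown h0.077 depthcirc [0.681 0.085] 0.029 ray mid [0.68  0.088] mean [0.68  0.087] ext [0.049 0.049] 309
scene pink h0.076 depthcirc [ 0.54  -0.086] 0.03 ray mid [ 0.54  -0.084] mean [ 0.54  -0.084] ext [0.05  0.049] 295Traceback (most recent call last):
  File "m.py", line 19, in <module>
    w=np.array([ray(n,a,b,z) for a,b in zip(us,vs)])
                ~~~^^^^^^^^^
  File "h.py", line 14, in ray
    K,Rw,t=cam(n,pos,rot); d=Rw@np.linalg.inv(K)@np.array([u,v,1.]); return t+d*(z-t[2])/d[2]
           ~~~^^^^^^^^^^^
  File "h.py", line 7, in cam
    c=vision.calibration(n); K=np.array(c['intrinsics'])
ValueError: time passes only in moves, steps and waits
```

```bash
python3 - <<'E'
from h import *
a=cv2.imread('pics/scene0.png')
cv2.imwrite('pics/sz.png',cv2.resize(a[115:345,110:420],None,fx=2.5,fy=2.5,interpolation=cv2.INTER_CUBIC))
a=cv2.imread('pics/side0.png')
cv2.imwrite('pics/dz.png',cv2.resize(a[110:350,200:450],None,fx=2.5,fy=2.5,interpolation=cv2.INTER_CUBIC))
E
```

```text
(no output)
```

View pics/sz.png

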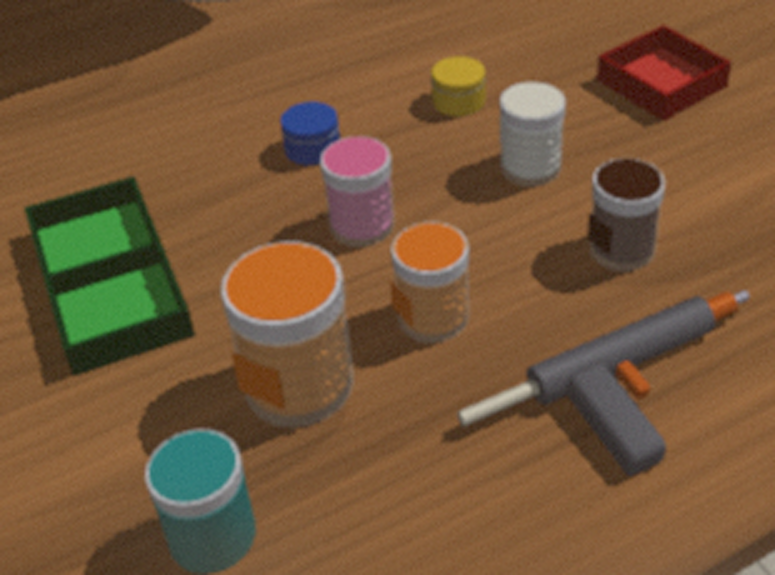

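View pics/dz.png

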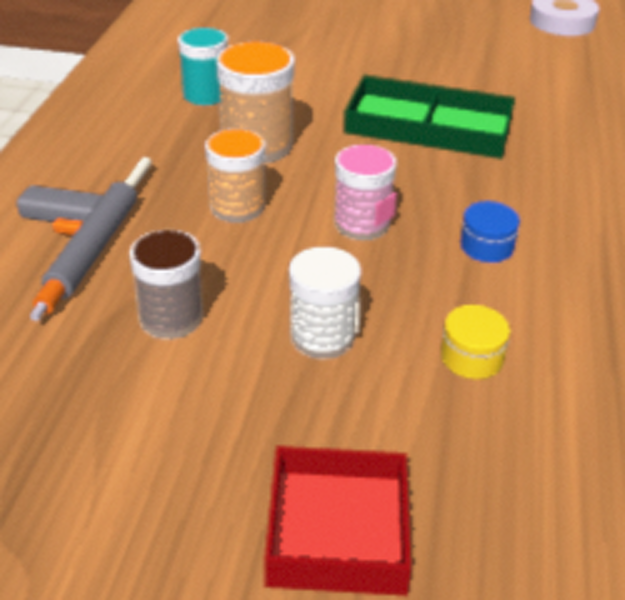

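```bash
python3 - <<'E'
import re
s=open('h.py').read()
s=s.replace("def cam(n","_c={}\ndef cal(n):\n    if n not in _c: _c[n]=vision.calibration(n)\n    return _c[n]\ndef cam(n").replace("c=vision.calibration(n); K","c=cal(n); K")
open('h.py','w').write(s)
E
cat > trays.py <<'E'
from h import *
for n in ['scene','side']:
    f=np.load(f'pics/{n}0.npz'); p=f['p'].astype(int); P=cloud(n,f['d'])
    b,g,r=p[...,0],p[...,1],p[...,2]
    roi=(P[...,0]>0.2)&(P[...,0]<0.9)&(abs(P[...,1])<0.5)&(P[...,2]<0.05)
    for k,m in(('green',(g>1.6*r)&(g>1.4*b)&roi),('red',(r>2.2*g)&(r>2.2*b)&roi)):
        m=m.astype(np.uint8); nn,L,st,_=cv2.connectedComponentsWithStats(m); i=1+np.argmax(st[1:,4]); m=L==i
        top=m&(P[...,2]>0.022)
        rc=cv2.minAreaRect(P[top][:,:2].astype(np.float32)); print(n,k,st[i],'top rect',rc, 'z',P[top][:,2].max())
        # ray-based: silhouette hull pixel corners at z of rim
        fl=m&(np.max(p,-1)>150); q=P[fl]; print('   floor',cv2.minAreaRect(q[:,:2].astype(np.float32)),np.median(q[:,2]))
E
python3 m.py | tail -11; python3 trays.py
```

```text
scene turq h0.077 depthcirc [ 0.765 -0.304] 0.03 ray mid [ 0.764 -0.303] mean [ 0.765 -0.303] ext [0.052 0.051] 749
scene yellow h0.037 depthcirc [0.422 0.077] 0.028 ray mid [0.424 0.078] mean [0.425 0.078] ext [0.051 0.048] 199
scene blue h0.037 depthcirc [ 0.42  -0.075] 0.028 ray mid [ 0.421 -0.076] mean [ 0.421 -0.076] ext [0.051 0.048] 227
side orange h0.078 depthcirc [ 0.667 -0.087] 0.031 ray mid [ 0.67  -0.091] mean [ 0.67  -0.091] ext [0.046 0.044] 155
side bigor h0.110 depthcirc [ 0.678 -0.201] 0.042 ray mid [ 0.678 -0.206] mean [ 0.678 -0.205] ext [0.066 0.068] 251
side white h0.077 depthcirc [0.552 0.082] 0.03 ray mid [0.55  0.082] mean [0.55  0.082] ext [0.056 0.062] 441
side brown h0.077 depthcirc [0.682 0.087] 0.03 ray mid [0.683 0.083] mean [0.683 0.084] ext [0.047 0.048] 267
side pink h0.078 depthcirc [ 0.543 -0.085] 0.03 ray mid [ 0.542 -0.09 ] mean [ 0.543 -0.089] ext [0.048 0.049] 187
side turq h0.078 depthcirc [ 0.768 -0.303] 0.03 ray mid [ 0.768 -0.309] mean [ 0.768 -0.309] ext [0.047 0.049] 99
side yellow h0.037 depthcirc [0.425 0.078] 0.026 ray mid [0.424 0.079]
[... 708 characters left out ...]
43785429000854, 0.09325692057609558), 80.18881225585938) 0.006087209632630541
side green [ 338  141   67   32 1449] top rect ((0.496010422706604, -0.28940823674201965), (0.09596649557352066, 0.17654551565647125), 85.33434295654297) z 0.03272762744421842
   floor ((0.49594175815582275, -0.2920756936073303), (0.08850707113742828, 0.17001089453697205), 86.17167663574219) 0.00692847438466937
side red [ 306  288   59   60 3186] top rect ((0.5040628910064697, 0.26571041345596313), (0.09190767258405685, 0.09351250529289246), 8.382060050964355) z 0.03301074990132635
   floor ((0.504360556602478, 0.2545335590839386), (0.09405374526977539, 0.11657793819904327), 8.005401611328125) 0.0070142740300946915
```

Measured positions: orange (0.668,-0.086), white (0.550,0.082), brown (0.682,0.086) and yellow (0.424,0.078). The red tray is at (0.504,0.265), yawed about 8.7°. The green tray is near (0.496,-0.289) and I'll check it from the scene corners. First I'll turn the jaws onto world y.

```bash
python3 - <<'E'
from h import *
for (n,cs) in(('scene',[(27,210),(135,180),(190,328),(75,368)]),('side',[(362,78),(513,96),(503,153),(346,131)])):
    q=[]
    for i,(x,y) in enumerate(cs):
        u,v=(110+x/2.5,115+y/2.5) if n=='scene' else (200+x/2.5,110+y/2.5)
        q.append(ray(n,u,v,0.029)[:2]); print(n,np.round(q[-1],3), np.round(ray(n,u,v,0)[:2],3))
    print(np.mean(q,0))
E
cat > g.py <<'E'
import sys
from h import *
def to(x,y,z,yaw=-90):
    o=arm.get_obs(); Rt=R.from_quat(o['tool_rot']); d=np.array([x,y,z])-o['position']
    a=np.radians(yaw); X=np.array([np.cos(a),np.sin(a),0]); Z=np.array([0,0,-1.]); T=np.stack([X,np.cross(Z,X),Z],1)
    rv=(Rt.inv()*R.from_matrix(T)).as_rotvec(degrees=True)
    print('t',round(o['time'],2),'pos',np.round(o['position'],4),'gap',round(o['finger_gap']*1e3,1),'F',np.round(o['ft_force'],1),'q6',round(o['joint_pos'][5],2))
    print('shift now-axes',np.round(Rt.inv().apply(d)*1e3,1),'turn',np.round(rv,2),'shift in goal axes',np.round(T.T@d*1e3,1))
if __name__=='__main__': to(*map(float,sys.argv[1:]))
E
python3 g.py 0.668 -0.086 0.2
```

```text
scene [ 0.408 -0.326] [ 0.37  -0.325]
scene [ 0.417 -0.237] [ 0.378 -0.231]
scene [ 0.609 -0.257] [ 0.58  -0.252]
scene [ 0.604 -0.34 ] [ 0.574 -0.339]
[ 0.50938881 -0.2901471 ]
side [ 0.581 -0.337] [ 0.588 -0.392]
side [ 0.405 -0.333] [ 0.402 -0.388]
side [ 0.412 -0.205] [ 0.409 -0.253]
side [ 0.579 -0.212] [ 0.586 -0.26 ]
[ 0.49423743 -0.27156684]
t 0.15 pos [ 0.1791 -0.5984  0.2141] gap 92.0 F [-0.3  0.   0.1] q6 -0.0
shift now-axes [-350.7 -615.3   14.4] turn [1.000e-02 6.000e-02 1.666e+01] shift in goal axes [-512.4 -488.9   14.1]
```

Emit:
{"op": "carry_out", "data": {
  "motion": [0, 0, 0, 0, 0, 8.3, 80, 0, 0, 0, 0, 0, 8.3, 80, -36.5, -35, 0, 0, 0, 0, 80, -36.5, -35, 0, 0, 0, 0, 80, -36.5, -35, 0, 0, 0, 0, 80, -36.5, -35, 0, 0, 0, 0, 80, -36.5, -35, 0, 0, 0, 0, 80, -36.5, -35, 0, 0, 0, 0, 80, -36.5, -35, 0, 0, 0, 0, 80, -36.5, -35, 0, 0, 0, 0, 80, -36.5, -35, 0, 0, 0, 0, 80, -36.5, -35, 0, 0, 0, 0, 80, -36.5, -35, 0, 0, 0, 0, 80, -36.5, -35, 0, 0, 0, 0, 80, -36.5, -35, 0, 0, 0, 0, 80, -36.5, -35, 0, 0, 0, 0, 80, 0, 0, 0, 0, 0, 0, 80, 0, 0, 0, 0, 0, 0, 80]
}}

```text
time: 2.4
position: [0.6679, -0.0874, 0.214]
tool_rot: [0.708, -0.707, -0.0, 0.001]
ft_force: [-0.3, 0.0, -0.6]
finger_gap: 0.0799
```

```bash
python3 g.py 0.668 -0.086 0.2; python3 - <<'E'
from h import *
o,p,d=shot('wrist','w1')
P=cloud('wrist',d,o['position'],o['tool_rot'])
b,g,r=[p[...,i].astype(int) for i in range(3)]
top=((abs(P[...,2]-0.076)<0.006)).astype(np.uint8)
nn,L,st,c=cv2.connectedComponentsWithStats(top)
for i in range(1,nn):
    if st[i,4]>150:
        q=P[L==i]; cc=cv2.minEnclosingCircle(q[:,:2].astype(np.float32)); print(np.round(c[i]),np.round(cc[0],4),round(cc[1],4),np.median(p[L==i],0), np.median(q[:,2]))
E
```

```text
t 2.4 pos [ 0.6679 -0.0874  0.214 ] gap 79.9 F [-0.3  0.  -0.6] q6 1.44
shift now-axes [-1.4 -0.1 14. ] turn [ 0.08 -0.01  0.09] shift in goal axes [-1.4 -0.1 14. ]
[559.  84.] [ 0.7649 -0.3034] 0.0295 [221. 221.  76.] 0.07449113791941692
[413. 160.] [ 0.6866 -0.1858] 0.0341 [122. 163. 207.] 0.07603247531050036
[147. 174.] [0.6804 0.0858] 0.0292 [ 68.  90. 138.] 0.07529163791638815
[321. 187.] [ 0.6676 -0.0862] 0.0288 [ 83. 200. 255.] 0.07498691427885729
[166. 279.] [0.5617 0.0831] 0.0254 [254. 255. 255.] 0.07529785027645025
[321. 297.] [ 0.5409 -0.0853] 0.0296 [234. 178. 255.] 0.07507857393975961
```

View pics/w1.png

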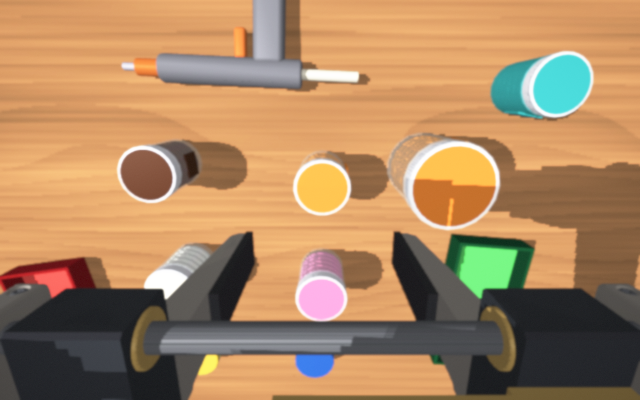

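The wrist view confirms orange at pixel (321,187), which is (0.668,-0.086), and brown at (147,174), which is (0.680,0.086). Next I descend to lid height and grip.

Emit:
{"op": "carry_out", "data": {
  "motion": [-1.2, 0, 40, 0, 0, 0, 80, 0, 0, 40, 0, 0, 0, 80, 0, 0, 40, 0, 0, 0, 80, 0, 0, 30, 0, 0, 0, 80, 0, 0, 18, 0, 0, 0, 80, 0, 0, 0, 0, 0, 0, 80, 0, 0, 0, 0, 0, 0, 70, 0, 0, 0, 0, 0, 0, 62, 0, 0, 0, 0, 0, 0, 50, 0, 0, 0, 0, 0, 0, 50, 0, 0, 0, 0, 0, 0, 50, 0, 0, 0, 0, 0, 0, 50]
}}

```text
time: 3.95
position: [0.6694, -0.0862, 0.0477]
tool_rot: [0.707, -0.707, 0.001, -0.0]
ft_force: [-0.5, -0.3, 7.3]
finger_gap: 0.0572
```

Emit:
{"op": "carry_out", "data": {
  "motion": [0, 0, -8, 0, 0, 0, 50, 0, 0, -15, 0, 0, 0, 50, 0, 0, -30, 0, 0, 0, 50, 0, 0, -40, 0, 0, 0, 50, 0, 0, -40, 0, 0, 0, 50, 0, 0, -15, 0, 0, 0, 50, 0, 0, 0, 0, 0, 0, 50, 0, 0, 0, 0, 0, 0, 50]
}}

```text
time: 4.95
position: [0.6676, -0.0859, 0.1928]
tool_rot: [0.707, -0.707, -0.001, 0.001]
ft_force: [-0.3, -0.7, -2.6]
finger_gap: 0.0571
```

```bash
python3 g.py 0.540 -0.293 0.19; python3 - <<'E'
from h import *
o,p,d=shot('wrist','w2')
E
```

```text
t 4.95 pos [ 0.6676 -0.0859  0.1928] gap 57.1 F [-0.3 -0.7 -2.6] q6 1.44
shift now-axes [207.  127.8   3.1] turn [0.15 0.02 0.06] shift in goal axes [207.1 127.6   2.8]
```

View pics/w2.png

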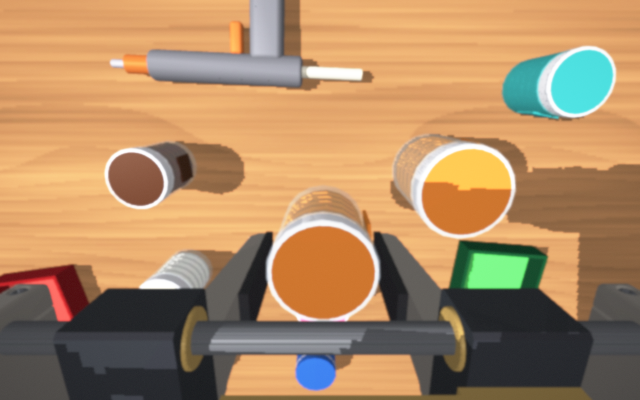

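The jar is held upright, with its lid at (322,270). I'll go short of the green tray to look at it first.

Emit:
{"op": "carry_out", "data": {
  "motion": [25.5, 33.5, 0, 0, 0, 0, 50, 25.5, 33.5, 0, 0, 0, 0, 50, 25.5, 33.5, 0, 0, 0, 0, 50, 25.5, 33.5, 0, 0, 0, 0, 50, 25.5, 33.5, 0, 0, 0, 0, 50, 25.5, 33.5, 0, 0, 0, 0, 50, 25.5, 33.5, 0, 0, 0, 0, 50, 25.5, 33.5, 0, 0, 0, 0, 50, 0, 0, 0, 0, 0, 0, 50, 0, 0, 0, 0, 0, 0, 50]
}}

```text
time: 6.25
position: [0.4008, -0.2901, 0.1939]
tool_rot: [0.707, -0.707, -0.001, -0.0]
ft_force: [0.0, 0.1, -1.5]
finger_gap: 0.0571
```

```bash
cat > wt.py <<'E'
from h import *
import sys
o,p,d=shot('wrist',sys.argv[1]); col=sys.argv[2]
P=cloud('wrist',d,o['position'],o['tool_rot']); p=p.astype(int)
b,g,r=p[...,0],p[...,1],p[...,2]
m=((g>1.5*r)&(g>1.3*b)) if col=='green' else ((r>2*g)&(r>2*b))
m&=(P[...,2]<0.05)
m=m.astype(np.uint8); nn,L,st,_=cv2.connectedComponentsWithStats(m); i=1+np.argmax(st[1:,4]); m=L==i
t=m&(P[...,2]>0.022); print(st[i],cv2.minAreaRect(P[t][:,:2].astype(np.float32)),np.ptp(P[t][:,2]))
f=m&(P[...,2]<0.010)
nn,L,st,_=cv2.connectedComponentsWithStats(f.astype(np.uint8))
for i in range(1,nn):
    if st[i,4]>300: print('floor',cv2.minAreaRect(P[L==i][:,:2].astype(np.float32)))
E
python3 wt.py w3 green;python3 g.py 0.540 -0.293 0.19
```

```text
[  275     0   105   180 16036] ((0.4917287528514862, -0.2907778024673462), (0.0902218222618103, 0.17065852880477905), 85.26451110839844) 0.009155209492298866
floor ((0.5393237471580505, -0.2941182553768158), (0.08443253487348557, 0.08337540179491043), 85.24813079833984)
floor ((0.45075228810310364, -0.28659752011299133), (0.08441539853811264, 0.08445348590612411), 85.15152740478516)
t 6.3 pos [ 0.4012 -0.2899  0.194 ] gap 57.1 F [-0.5 -0.6 -2.3] q6 0.94
shift now-axes [   3.2 -138.8    4. ] turn [0.03 0.04 0.06] shift in goal axes [   3.1 -138.8    4. ]
```

View pics/w3.png

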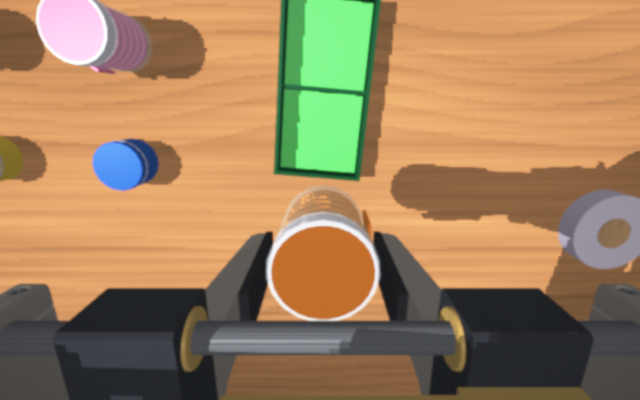

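The tray view gives clean 84 mm floors, centred at (0.539,-0.294) and (0.451,-0.287). I'll place the orange jar in the far one.

Emit:
{"op": "carry_out", "data": {
  "motion": [1, -34.5, 0, 0, 0, 0, 50, 1, -34.5, 0, 0, 0, 0, 50, 1, -34.5, 0, 0, 0, 0, 50, 1, -34.5, 0, 0, 0, 0, 50, 0, 0, 0, 0, 0, 0, 50, 0, 0, 35, 0, 0, 0, 50, 0, 0, 35, 0, 0, 0, 50, 0, 0, 30, 0, 0, 0, 50, 0, 0, 20, 0, 0, 0, 50, 0, 0, 10, 0, 0, 0, 50, 0, 0, 6, 0, 0, 0, 50, 0, 0, 0, 0, 0, 0, 50, 0, 0, 0, 0, 0, 0, 50]
}}

```text
time: 7.92
position: [0.5394, -0.2945, 0.0594]
tool_rot: [0.707, -0.707, 0.001, -0.0]
ft_force: [-0.4, -0.8, -1.6]
finger_gap: 0.0573
```

```bash
python3 g.py 0.539 -0.294 0.0517
```

```text
t 7.92 pos [ 0.5394 -0.2945  0.0594] gap 57.3 F [-0.4 -0.8 -1.6] q6 1.07
shift now-axes [-0.5  0.4  7.7] turn [-0.07 -0.04  0.06] shift in goal axes [-0.5  0.4  7.7]
```

Emit:
{"op": "carry_out", "data": {
  "motion": [0, 0, 3, 0, 0, 0, 50, 0, 0, 2.5, 0, 0, 0, 50, 0, 0, 1.5, 0, 0, 0, 50, 0, 0, 0, 0, 0, 0, 50, 0, 0, 0, 0, 0, 0, 50]
}}

```text
time: 8.55
position: [0.5389, -0.2942, 0.0517]
tool_rot: [0.707, -0.707, -0.0, 0.0]
ft_force: [-1.2, 0.9, 2.0]
finger_gap: 0.057
```

Force went from -2 N to +2 N, so the jar has touched down. Release, lift and look.

Emit:
{"op": "carry_out", "data": {
  "motion": [0, 0, 0, 0, 0, 0, 62, 0, 0, 0, 0, 0, 0, 80, 0, 0, 0, 0, 0, 0, 80, 0, 0, 0, 0, 0, 0, 80, 0, 0, -10, 0, 0, 0, 80, 0, 0, -30, 0, 0, 0, 80, 0, 0, -40, 0, 0, 0, 80, 0, 0, -40, 0, 0, 0, 80, 0, 0, -28, 0, 0, 0, 80, 0, 0, 0, 0, 0, 0, 80]
}}

```text
time: 9.8
position: [0.5403, -0.2949, 0.2027]
tool_rot: [0.707, -0.707, 0.002, -0.001]
ft_force: [-0.1, -0.4, 0.6]
finger_gap: 0.0798
```

```bash
python3 - <<'E'
from h import *
shot('scene','s4')
p=cv2.imread('pics/s4.png'); cv2.imwrite('pics/s4z.png',cv2.resize(p[100:350,80:480],None,fx=1.9,fy=1.9))
E
python3 g.py 0.548 0.082 0.2
```

```text
t 9.85 pos [ 0.5393 -0.2944  0.2007] gap 80.1 F [-0.2  0.5 -0.3] q6 1.07
shift now-axes [-3.764e+02 -9.100e+00  3.000e-01] turn [-0.12 -0.07  0.06] shift in goal axes [-376.4   -8.7    0.7]
```

View pics/s4z.png

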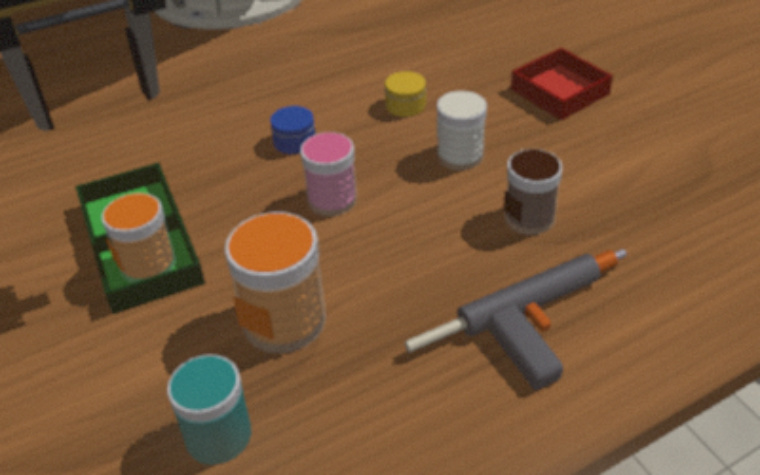

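Orange stands upright in the far compartment. On to the white jar, stopping short to view it and the red tray.

Emit:
{"op": "carry_out", "data": {
  "motion": [-41.8, 13.2, 0, 0, 0, 0, 80, -41.8, 13.2, 0, 0, 0, 0, 80, -41.8, 13.2, 0, 0, 0, 0, 80, -41.8, 13.2, 0, 0, 0, 0, 80, -41.8, 13.2, 0, 0, 0, 0, 80, -41.8, 13.2, 0, 0, 0, 0, 80, -41.8, 13.2, 0, 0, 0, 0, 80, -41.8, 13.2, 0, 0, 0, 0, 80, -41.8, 13.2, 0, 0, 0, 0, 80, 0, 0, 0, 0, 0, 0, 80, 0, 0, 0, 0, 0, 0, 80]
}}

```text
time: 11.22
position: [0.4193, 0.0816, 0.1989]
tool_rot: [0.708, -0.706, -0.0, 0.001]
ft_force: [0.2, -0.7, 0.1]
finger_gap: 0.0798
```

```bash
cat > wl.py <<'E'
from h import *
import sys
f=np.load(f'pics/{sys.argv[1]}.npz'); p,d=f['p'],f['d']
P=cloud('wrist',d,f['pos'],f['rot'])
for z in map(float,sys.argv[2:]):
  top=((abs(P[...,2]-z)<0.005)).astype(np.uint8)
  nn,L,st,c=cv2.connectedComponentsWithStats(top)
  for i in range(1,nn):
    if st[i,4]>150:
        q=P[L==i]; cc=cv2.minEnclosingCircle(q[:,:2].astype(np.float32)); print(z,np.round(c[i]),np.round(cc[0],4),round(cc[1],4),np.median(p[L==i],0))
E
python3 wt.py w5 red; python3 wl.py w5 0.075 0.036; python3 g.py 0.549 0.082 0.046
```

```text
[  83   44  123  107 5608] ((0.5026422739028931, 0.2657063603401184), (0.0920332819223404, 0.09261006861925125), 8.599233627319336) 0.009659415636899704
floor ((0.501910924911499, 0.27188003063201904), (0.0845312774181366, 0.0751124918460846), 8.42872142791748)
0.075 [324.  42.] [0.5484 0.0807] 0.029 [255. 255. 255.]
0.075 [519.  52.] [ 0.5403 -0.0853] 0.0292 [227. 171. 254.]
0.036 [473.  66.] [ 0.5374 -0.0768] 0.0282 [184. 158. 214.]
0.036 [326. 178.] [0.423  0.0777] 0.0261 [110. 250. 255.]
0.036 [470. 182.] [ 0.4185 -0.0761] 0.0261 [147.  78.  39.]
t 11.28 pos [0.4195 0.0812 0.199 ] gap 79.9 F [0.5 0.  0.4] q6 1.76
shift now-axes [  -0.7 -129.6  152.9] turn [ 0.06 -0.03  0.06] shift in goal axes [  -0.8 -129.5  153. ]
```

View pics/w5.png

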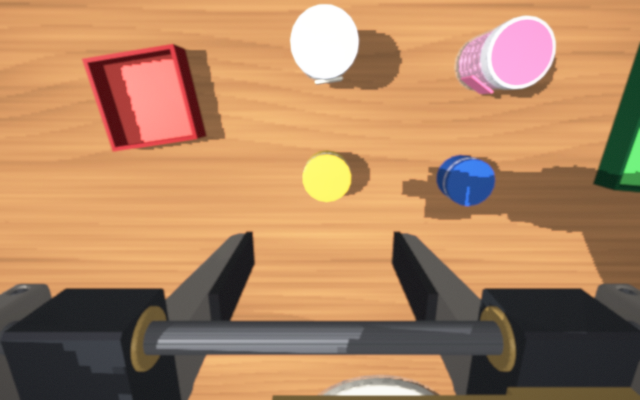

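White is at (0.549,0.081), yellow tin at (0.423,0.078), red tray centre at (0.503,0.266). Pick up white.

Emit:
{"op": "carry_out", "data": {
  "motion": [0, -42, 0, 0, 0, 0, 80, 0, -42, 0, 0, 0, 0, 80, 0, -45, 0, 0, 0, 0, 80, 0, 0, 0, 0, 0, 0, 80, 0, 0, 40, 0, 0, 0, 80, 0, 0, 40, 0, 0, 0, 80, 0, 0, 40, 0, 0, 0, 80, 0, 0, 22, 0, 0, 0, 80, 0, 0, 10, 0, 0, 0, 80, 0, 0, 0, 0, 0, 0, 80, 0, 0, 0, 0, 0, 0, 62, 0, 0, 0, 0, 0, 0, 50, 0, 0, 0, 0, 0, 0, 50, 0, 0, 0, 0, 0, 0, 50, 0, 0, 0, 0, 0, 0, 50]
}}

```text
time: 13.15
position: [0.5493, 0.0821, 0.0484]
tool_rot: [0.708, -0.707, 0.0, -0.001]
ft_force: [-0.7, -2.3, 6.3]
finger_gap: 0.0573
```

Emit:
{"op": "carry_out", "data": {
  "motion": [0, 0, -8, 0, 0, 0, 50, 0, 0, -15, 0, 0, 0, 50, 0, 0, -35, 0, 0, 0, 50, 0, 0, -40, 0, 0, 0, 50, 0, 0, -40, 0, 0, 0, 50, 0, 0, -12, 0, 0, 0, 50, 41, 11, 0, 0, 0, 0, 50, 41, 11, 0, 0, 0, 0, 50, 41, 11, 0, 0, 0, 0, 50, 41, 11, 0, 0, 0, 0, 50, 41, 11, 0, 0, 0, 0, 50, 41, 11, 0, 0, 0, 0, 50, 41, 11, 0, 0, 0, 0, 50, 41, 11, 0, 0, 0, 0, 50, 41, 11, 0, 0, 0, 0, 50, 0, 0, 0, 0, 0, 0, 50, 0, 0, 0, 0, 0, 0, 50]
}}

```text
time: 15.28
position: [0.4495, -0.2864, 0.1968]
tool_rot: [0.707, -0.707, -0.001, -0.0]
ft_force: [0.4, -0.1, -2.4]
finger_gap: 0.0572
```

```bash
python3 g.py 0.450 -0.287 0.0525; python3 - <<'E'
from h import *
shot('wrist','w6')
E
```

```text
t 15.28 pos [ 0.4495 -0.2864  0.1968] gap 57.2 F [ 0.4 -0.1 -2.4] q6 1.0
shift now-axes [  0.8  -0.6 144.3] turn [0.07 0.07 0.02] shift in goal axes [  0.6  -0.5 144.3]
```

View pics/w6.png

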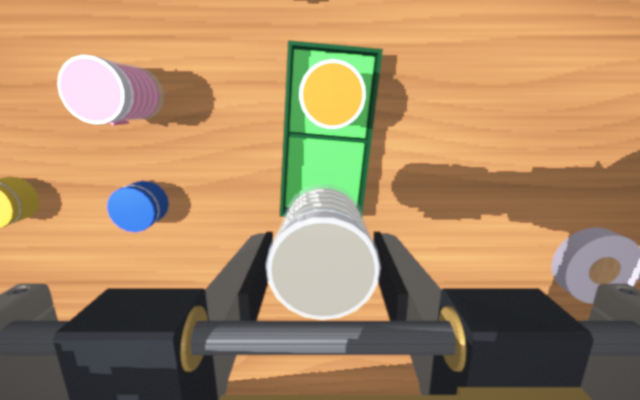

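White is held upright, with its lid at (322,268). Orange stands in its compartment at (332,94), and the near compartment is free. Lower.

Emit:
{"op": "carry_out", "data": {
  "motion": [0.6, 0, 40, 0, 0, 0, 50, 0, 0, 40, 0, 0, 0, 50, 0, 0, 32, 0, 0, 0, 50, 0, 0, 18, 0, 0, 0, 50, 0, 0, 7, 0, 0, 0, 50, 0, 0, 3, 0, 0, 0, 50, 0, 0, 2.5, 0, 0, 0, 50, 0, 0, 1, 0, 0, 0, 50, 0, 0, 0, 0, 0, 0, 50, 0, 0, 0, 0, 0, 0, 50]
}}

```text
time: 16.58
position: [0.4502, -0.2878, 0.0543]
tool_rot: [0.707, -0.707, 0.0, -0.0]
ft_force: [-0.3, 0.1, -2.7]
finger_gap: 0.0572
```

Emit:
{"op": "carry_out", "data": {
  "motion": [0, 0, 1, 0, 0, 0, 50, 0, 0, 1, 0, 0, 0, 50, 0, 0, 0, 0, 0, 0, 50, 0, 0, 0, 0, 0, 0, 50]
}}

```text
time: 17.08
position: [0.4502, -0.2878, 0.0524]
tool_rot: [0.707, -0.707, 0.0, -0.0]
ft_force: [-1.6, 0.5, 5.2]
finger_gap: 0.0576
```

Emit:
{"op": "carry_out", "data": {
  "motion": [0, 0, 0, 0, 0, 0, 62, 0, 0, 0, 0, 0, 0, 80, 0, 0, 0, 0, 0, 0, 80, 0, 0, 0, 0, 0, 0, 80, 0, 0, -10, 0, 0, 0, 80, 0, 0, -30, 0, 0, 0, 80, 0, 0, -40, 0, 0, 0, 80, 0, 0, -40, 0, 0, 0, 80, 0, 0, -28, 0, 0, 0, 80, 0, 0, 0, 0, 0, 0, 80]
}}

```text
time: 18.32
position: [0.4513, -0.2885, 0.2029]
tool_rot: [0.707, -0.707, 0.002, -0.001]
ft_force: [0.9, -0.4, -0.3]
finger_gap: 0.0799
```

```bash
python3 - <<'E'
from h import *
shot('scene','s7')
shot('wrist','w7')
p=cv2.imread('pics/s7.png'); cv2.imwrite('pics/s7z.png',cv2.resize(p[100:350,80:480],None,fx=1.9,fy=1.9))
E
python3 wl.py w7 0.079;python3 g.py 0.680 0.086 0.2
```

```text
0.079 [92. 91.] [ 0.5412 -0.086 ] 0.0292 [251. 225. 255.]
0.079 [330.  96.] [ 0.5368 -0.2943] 0.029 [ 87. 206. 255.]
0.079 [323. 192.] [ 0.4497 -0.2882] 0.0289 [254. 255. 255.]
t 18.43 pos [ 0.4499 -0.2875  0.2001] gap 80.2 F [ 0.1 -0.6 -0.4] q6 1.0
shift now-axes [-3.733e+02 -2.306e+02  1.000e-01] turn [-0.01 -0.01  0.06] shift in goal axes [-3.735e+02 -2.301e+02  1.000e-01]
```

View pics/s7z.png

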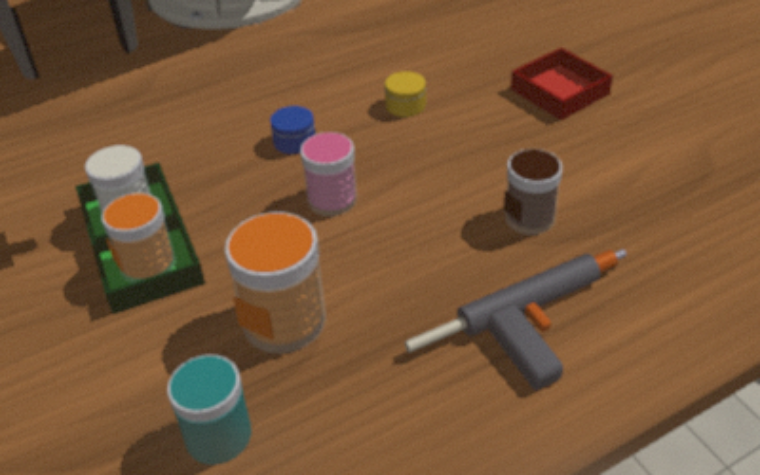

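Both jars stand upright in the green tray, one in each compartment. Now the brown jar at (0.680,0.086).

Emit:
{"op": "carry_out", "data": {
  "motion": [-37.3, -23, 0, 0, 0, 0, 80, -37.3, -23, 0, 0, 0, 0, 80, -37.3, -23, 0, 0, 0, 0, 80, -37.3, -23, 0, 0, 0, 0, 80, -37.3, -23, 0, 0, 0, 0, 80, -37.3, -23, 0, 0, 0, 0, 80, -37.3, -23, 0, 0, 0, 0, 80, -37.3, -23, 0, 0, 0, 0, 80, -37.3, -23, 0, 0, 0, 0, 80, -37.3, -23, 0, 0, 0, 0, 80, 0, 0, 0, 0, 0, 0, 80, 0, 0, 0, 0, 0, 0, 80]
}}

```text
time: 19.92
position: [0.6786, 0.0852, 0.1985]
tool_rot: [0.708, -0.707, -0.001, 0.001]
ft_force: [0.5, -1.0, -0.6]
finger_gap: 0.0802
```

```bash
python3 -c "
from h import *
shot('wrist','w8')"; python3 wl.py w8 0.075; python3 g.py 0.6805 0.086 0.046
```

```text
0.075 [598. 184.] [ 0.6782 -0.1968] 0.039 [113. 147. 186.]
0.075 [321. 188.] [0.6806 0.0863] 0.0289 [ 40.  61. 109.]
t 19.98 pos [0.6786 0.0847 0.1989] gap 79.8 F [-0.3 -0.4  0.3] q6 1.69
shift now-axes [ -1.4  -2.2 152.9] turn [ 0.12 -0.03  0.04] shift in goal axes [ -1.3  -1.9 152.9]
```

Emit:
{"op": "carry_out", "data": {
  "motion": [-1, -1.5, 40, 0, 0, 0, 80, 0, 0, 40, 0, 0, 0, 80, 0, 0, 40, 0, 0, 0, 80, 0, 0, 22, 0, 0, 0, 80, 0, 0, 11, 0, 0, 0, 80, 0, 0, 0, 0, 0, 0, 80, 0, 0, 0, 0, 0, 0, 62, 0, 0, 0, 0, 0, 0, 50, 0, 0, 0, 0, 0, 0, 50, 0, 0, 0, 0, 0, 0, 50, 0, 0, 0, 0, 0, 0, 50]
}}

```text
time: 21.35
position: [0.6819, 0.0866, 0.0481]
tool_rot: [0.708, -0.707, 0.001, -0.001]
ft_force: [-1.5, -0.8, 6.2]
finger_gap: 0.0574
```

Emit:
{"op": "carry_out", "data": {
  "motion": [0, 0, -8, 0, 0, 0, 50, 0, 0, -15, 0, 0, 0, 50, 0, 0, -35, 0, 0, 0, 50, 0, 0, -40, 0, 0, 0, 50, 0, 0, -40, 0, 0, 0, 50, 0, 0, -12, 0, 0, 0, 50, -30, 29.7, 0, 0, 0, 0, 50, -30, 29.7, 0, 0, 0, 0, 50, -30, 29.7, 0, 0, 0, 0, 50, -30, 29.7, 0, 0, 0, 0, 50, -30, 29.7, 0, 0, 0, 0, 50, -30, 29.7, 0, 0, 0, 0, 50, 0, 0, 0, 0, 0, 0, 50, 0, 0, 0, 0, 0, 0, 50]
}}

```text
time: 23.1
position: [0.5028, 0.2661, 0.1966]
tool_rot: [0.708, -0.706, 0.0, 0.0]
ft_force: [0.5, 0.3, -2.4]
finger_gap: 0.0572
```

```bash
python3 g.py 0.503 0.2657 0.052; python3 wt.py w9 red
```

```text
t 23.1 pos [0.5028 0.2661 0.1966] gap 57.2 F [ 0.5  0.3 -2.4] q6 2.05
shift now-axes [  0.3  -0.3 144.6] turn [ 0.02 -0.04  0.1 ] shift in goal axes [  0.4  -0.2 144.6]
[ 274  131   96   85 4826] ((0.502829909324646, 0.26579582691192627), (0.09176285564899445, 0.09132847934961319), 8.489380836486816) 0.009051176665168414
floor ((0.5010648965835571, 0.26594653725624084), (0.08193865418434143, 0.08446455001831055), 8.343330383300781)
```

View pics/w9.png

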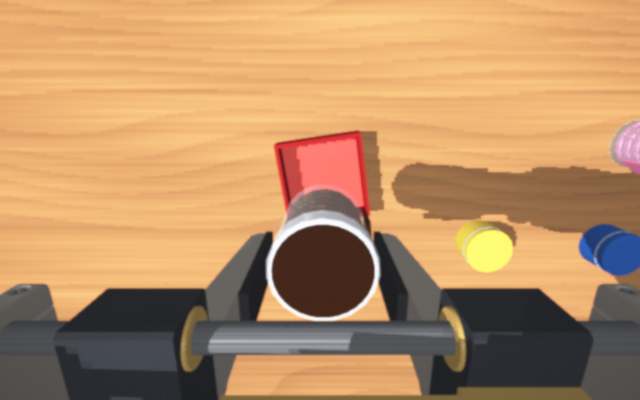

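Brown is held with its lid at (322,270), and the red tray below at (322,175) is empty and centred. Lower.

Emit:
{"op": "carry_out", "data": {
  "motion": [0, 0, 40, 0, 0, 0, 50, 0, 0, 40, 0, 0, 0, 50, 0, 0, 32, 0, 0, 0, 50, 0, 0, 18, 0, 0, 0, 50, 0, 0, 7, 0, 0, 0, 50, 0, 0, 3, 0, 0, 0, 50, 0, 0, 2, 0, 0, 0, 50, 0, 0, 1.5, 0, 0, 0, 50, 0, 0, 1, 0, 0, 0, 50, 0, 0, 0, 0, 0, 0, 50, 0, 0, 0, 0, 0, 0, 50]
}}

```text
time: 24.52
position: [0.5028, 0.2664, 0.0527]
tool_rot: [0.708, -0.707, 0.0, -0.0]
ft_force: [0.0, 0.4, -1.8]
finger_gap: 0.057
```

Emit:
{"op": "carry_out", "data": {
  "motion": [0, 0, 1, 0, 0, 0, 50, 0, 0, 0, 0, 0, 0, 50, 0, 0, 0, 0, 0, 0, 50]
}}

```text
time: 24.9
position: [0.503, 0.2664, 0.0521]
tool_rot: [0.707, -0.707, 0.0, -0.0]
ft_force: [-0.8, -2.1, 6.2]
finger_gap: 0.0573
```

Emit:
{"op": "carry_out", "data": {
  "motion": [0, 0, 0, 0, 0, 0, 62, 0, 0, 0, 0, 0, 0, 80, 0, 0, 0, 0, 0, 0, 80, 0, 0, 0, 0, 0, 0, 80, 0, 0, -10, 0, 0, 0, 80, 0, 0, -30, 0, 0, 0, 80, 0, 0, -40, 0, 0, 0, 80, 0, 0, -40, 0, 0, 0, 80, 0, 0, -28, 0, 0, 0, 80, 0, 0, 0, 0, 0, 0, 80, 0, 0, 0, 0, 0, 0, 80]
}}

```text
time: 26.28
position: [0.5023, 0.2661, 0.199]
tool_rot: [0.707, -0.707, -0.0, 0.0]
ft_force: [-1.0, -0.3, 0.2]
finger_gap: 0.0802
```

```bash
python3 -c "
from h import *
shot('wrist','w10')"; python3 wl.py w10 0.079 0.036; python3 g.py 0.423 0.078 0.2
```

```text
0.079 [323. 192.] [0.5018 0.266 ] 0.0289 [ 39.  60. 108.]
0.036 [636. 153.] [ 0.5332 -0.0658] 0.0195 [176. 150. 205.]
0.036 [487. 249.] [0.4233 0.0783] 0.026 [106. 248. 254.]
0.036 [620. 253.] [ 0.4182 -0.0751] 0.0263 [139.  72.  35.]
t 26.32 pos [0.502  0.266  0.1985] gap 80.2 F [-0.3  0.6 -0.1] q6 2.05
shift now-axes [187.9  79.2  -1.2] turn [ 0.09 -0.04  0.06] shift in goal axes [188.   79.   -1.5]
```

View pics/w10.png

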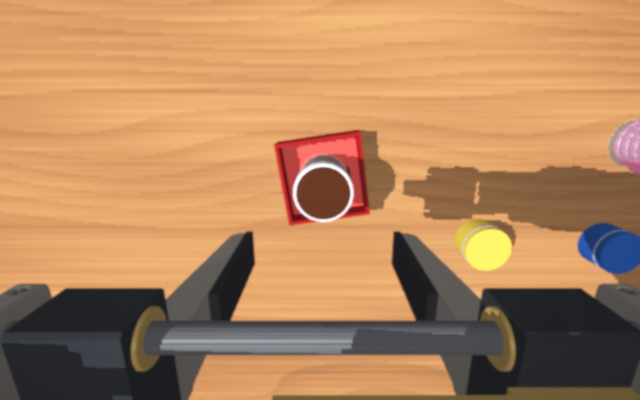

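Brown stands at (0.502,0.266), lid at (323,192). Now the yellow tin at (0.423,0.078).

Emit:
{"op": "carry_out", "data": {
  "motion": [37.6, 15.8, 0, 0, 0, 0, 80, 37.6, 15.8, 0, 0, 0, 0, 80, 37.6, 15.8, 0, 0, 0, 0, 80, 37.6, 15.8, 0, 0, 0, 0, 80, 37.6, 15.8, 0, 0, 0, 0, 80, 0, 0, 0, 0, 0, 0, 80, 0, 0, 45, 0, 0, 0, 80, 0, 0, 45, 0, 0, 0, 80, 0, 0, 35, 0, 0, 0, 80, 0, 0, 25, 0, 0, 0, 80, 0, 0, 0, 0, 0, 0, 80, 0, 0, 0, 0, 0, 0, 80]
}}

```text
time: 27.82
position: [0.4244, 0.0787, 0.0499]
tool_rot: [0.708, -0.707, -0.0, -0.0]
ft_force: [-0.6, -0.4, 1.5]
finger_gap: 0.0801
```

```bash
python3 g.py 0.423 0.078 0.010;python3 -c "
from h import *
shot('wrist','w11')"; python3 wl.py w11 0.036
```

```text
t 27.82 pos [0.4244 0.0787 0.0499] gap 80.1 F [-0.6 -0.4  1.5] q6 1.75
shift now-axes [ 0.7  1.4 39.9] turn [0.   0.   0.08] shift in goal axes [ 0.7  1.4 39.9]
0.036 [592.  49.] [ 0.5328 -0.072 ] 0.025 [171. 146. 194.]
0.036 [ 28. 109.] [0.5001 0.2563] 0.0263 [19. 28. 46.]
0.036 [324. 237.] [0.423  0.0773] 0.0262 [ 65. 168. 197.]
0.036 [568. 244.] [ 0.4183 -0.076 ] 0.0265 [148.  76.  38.]
```

Emit:
{"op": "carry_out", "data": {
  "motion": [0.7, 1, 20, 0, 0, 0, 80, 0, 0, 12, 0, 0, 0, 80, 0, 0, 6, 0, 0, 0, 80, 0, 0, 2, 0, 0, 0, 80, 0, 0, 0, 0, 0, 0, 80, 0, 0, 0, 0, 0, 0, 62, 0, 0, 0, 0, 0, 0, 45, 0, 0, 0, 0, 0, 0, 45, 0, 0, 0, 0, 0, 0, 45, 0, 0, 0, 0, 0, 0, 45]
}}

```text
time: 29.12
position: [0.423, 0.0776, 0.0097]
tool_rot: [0.707, -0.707, 0.0, -0.0]
ft_force: [-0.9, -0.4, 3.0]
finger_gap: 0.0513
```

Emit:
{"op": "carry_out", "data": {
  "motion": [0, 0, -8, 0, 0, 0, 45, 0, 0, -17, 0, 0, 0, 45, 0, 0, -35, 0, 0, 0, 45, 0, 0, -40, 0, 0, 0, 45, 0, 0, -40, 0, 0, 0, 45, 0, 0, -20, 0, 0, 0, 45, -31.4, -13.2, 0, 0, 0, 0, 45, -31.4, -13.2, 0, 0, 0, 0, 45, -31.4, -13.2, 0, 0, 0, 0, 45, -31.4, -13.2, 0, 0, 0, 0, 45, -31.4, -13.2, 0, 0, 0, 0, 45, -31.4, -13.2, 0, 0, 0, 0, 45, 0, 0, 0, 0, 0, 0, 45, 0, 0, 0, 0, 0, 0, 45]
}}

```text
time: 30.88
position: [0.5012, 0.2655, 0.1694]
tool_rot: [0.708, -0.707, -0.0, 0.001]
ft_force: [-0.1, 0.3, -0.4]
finger_gap: 0.0514
```

```bash
python3 g.py 0.502 0.266 0.0887;python3 -c "
from h import *
o,p,d=shot('wrist','w12'); print(o['position'])"; python3 wl.py w12 0.079 0.195 
```

```text
t 30.88 pos [0.5012 0.2655 0.1694] gap 51.4 F [-0.1  0.3 -0.4] q6 2.05
shift now-axes [-0.6 -0.9 80.7] turn [ 0.06 -0.04  0.08] shift in goal axes [-0.5 -0.8 80.7]
[0.50122539 0.26546856 0.16942062]
0.079 [322. 189.] [0.5019 0.2658] 0.0288 [ 42.  64. 114.]
0.195 [323. 265.] [0.5108 0.265 ] 0.04 [ 65. 168. 197.]
```

View pics/w12.png

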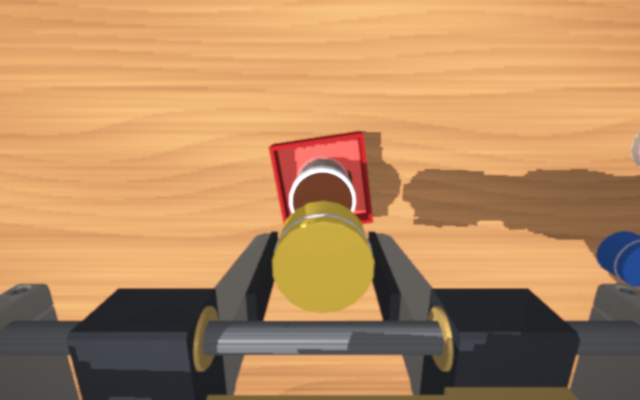

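The tin is held level with its top at (323,257), and the brown lid is below it at (322,189). Lower gently.

Emit:
{"op": "carry_out", "data": {
  "motion": [-0.4, -0.6, 30, 0, 0, 0, 45, 0, 0, 25, 0, 0, 0, 45, 0, 0, 12, 0, 0, 0, 45, 0, 0, 5, 0, 0, 0, 45, 0, 0, 3, 0, 0, 0, 45, 0, 0, 2, 0, 0, 0, 45, 0, 0, 1.5, 0, 0, 0, 45, 0, 0, 0, 0, 0, 0, 45, 0, 0, 0, 0, 0, 0, 45]
}}

```text
time: 32.05
position: [0.5026, 0.2665, 0.0912]
tool_rot: [0.708, -0.707, 0.0, -0.0]
ft_force: [0.2, -0.8, -1.1]
finger_gap: 0.0516
```

Emit:
{"op": "carry_out", "data": {
  "motion": [0, 0, 1, 0, 0, 0, 45, 0, 0, 1, 0, 0, 0, 45, 0, 0, 0.5, 0, 0, 0, 45, 0, 0, 0, 0, 0, 0, 45, 0, 0, 0, 0, 0, 0, 45]
}}

```text
time: 32.67
position: [0.5026, 0.2665, 0.0888]
tool_rot: [0.708, -0.707, 0.0, -0.0]
ft_force: [-0.7, -0.6, 3.7]
finger_gap: 0.0516
```

Contact at +3.7 N. Release and raise.

Emit:
{"op": "carry_out", "data": {
  "motion": [0, 0, 0, 0, 0, 0, 55, 0, 0, 0, 0, 0, 0, 65, 0, 0, 0, 0, 0, 0, 80, 0, 0, 0, 0, 0, 0, 80, 0, 0, 0, 0, 0, 0, 80, 0, 0, -10, 0, 0, 0, 80, 0, 0, -25, 0, 0, 0, 80, 0, 0, -40, 0, 0, 0, 80, 0, 0, -40, 0, 0, 0, 80, 0, 0, -20, 0, 0, 0, 80, 0, 0, 0, 0, 0, 0, 80, 0, 0, 0, 0, 0, 0, 80]
}}

```text
time: 34.17
position: [0.5021, 0.2662, 0.2229]
tool_rot: [0.707, -0.707, -0.0, 0.0]
ft_force: [0.6, 0.4, -0.9]
finger_gap: 0.0802
```

```bash
python3 -c "
from h import *
shot('wrist','w13');shot('side','d13'); o,p,d=shot('scene','s13');print(o['position'],o['finger_gap'],o['ft_force'])
a=cv2.imread('pics/s13.png')[100:350,90:440];b=cv2.imread('pics/d13.png')[100:350,190:440]
cv2.imwrite('pics/c13.png',np.hstack([cv2.resize(a,None,fx=1.3,fy=1.6),cv2.resize(b,None,fx=1.3,fy=1.6)]))
"; python3 wl.py w13 0.079 0.115;sed "s/0.npz/X.npz/" m.py >/dev/null
```

```text
[0.50189547 0.26612715 0.22238033] 0.08000148694259886 [-0.49716267  0.30372412 -0.48813183]
0.079 [324. 168.] [0.5046 0.2656] 0.0287 [221. 222. 227.]
0.115 [322. 194.] [0.5025 0.2665] 0.026 [107. 248. 254.]
```

View pics/c13.png

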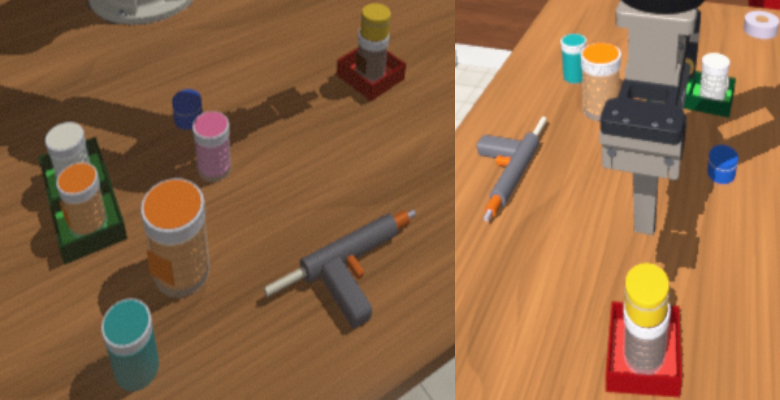

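View pics/w13.png

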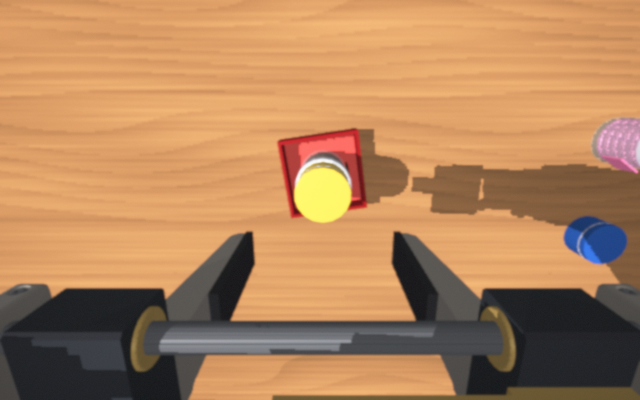

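The tin sits on the brown jar: its top is at (322,194), giving (0.5025,0.2665) against the jar's (0.502,0.266). Its top is at 115 mm, and the stock hasn't moved. Handing in.

```bash
python3 -c "
from plant import arm
print(arm.hand_in())"
```

```text
the job is handed in; nothing more can be done
None
```

I finished both gift orders and handed the job in at about 34 s of the 115 s allowed; no verdict was reported.

- **Green tray:** the small orange jar is in the far compartment and the white jar in the near one. After I let go, the wrist view showed both lids level and each within about 3 mm of its compartment centre.
- **Red tray:** the brown jar is upright at about (0.502, 0.266), roughly 1 mm from the tray centre. The yellow tin sits on its lid with its top at about 115 mm and its centre about 1 mm off the jar's.
- **Set down:** I lowered each piece until the wrist force showed light contact (2 to 6 N), then opened the fingers. At the end the gripper was open and clear of everything.
- **Left in stock:** I never approached the pink jar, the blue tin or the glue gun. They look unmoved in the last pictures, and the pink jar and blue tin measured within about 3 mm of their first positions in the earlier views. I did not measure any of the three again after the last placement.

One rough early check disagreed: picking the green tray's corners by hand from the scene picture put its centre about 15 mm away from the other views. I used the wrist-camera measurement of the compartment floors instead. No other check failed.

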